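Return the bench kit to its shadow pads

ROBOT

A 6-joint arm with a two-finger parallel gripper is mounted at the origin on a cart in front of the work surface, level with it; the furniture and walls round the work are solid. World frame = base frame: x ahead of the robot, y to its left, z up, the work surface at z = 0. Lengths are in m, angles in rad, forces in N, time in s.
With the tool pointing down it reaches from about 0.35 to 0.775 m from the base axis. Payload 7.3 kg.
Tool frame: the origin (TCP) lies at the centre of the arm's flange, where the gripper is bolted on; the fingertips stand 178 mm ahead of it and the grasp point (between the pads) lies 159 mm ahead of it (tip_extent is the distance from the TCP to the fingertips, in m); z points along the fingers, y is the line along which they close (so a half turn about z gives the same grasp; the last joint's range is limited). The gripper opens to 92 mm and grips with 3 to 60 N. Pads are 19 mm wide; open, the fingers measure 130 mm over their backs; the gripper's body (75 mm by 190 mm) begins 47 mm behind the grasp point.
Start: joints at [1.045, 0.342, 1.524, -0, 1.275, -0.146], TCP at [0.195, 0.488, 0.405] pointing down, gripper open.
Joint ranges: [-2.53, 2.53], [-0.77, 2.02], [0.04, 2.7], [-1, 4.14], [0.28, 2.66], [-3.11, 3.11]. Speed limits (rad/s): [2.57, 2.57, 3.14, 3.14, 3.14, 3.14].

INTERFACE

Orientations are given as [roll, pitch, yaw] about the fixed x, y, z axes, in that order (R = Rz(yaw) Ry(pitch) Rx(roll)).
In Python, from cell import * gives the robot as it stands.
- The arm moves only by the tool arm_command, never from a script. Its arguments are lists of equal length, an entry for each row: "xyz": the shift along the world's x, y, z in mm, a list of three; "spin": the turn about the world's z in degrees. In form: {"xyz": [[tx, ty, tz], ...], "spin": [spin, ...]}. A call has 1 to 20 rows; each row shifts and turns the commanded pose from where the row before left it; what a row does not reach is not made up. A row lasts 1/10 s, in which the tool goes at most 50 mm and 8.59 degrees, less where a joint would pass 70% of its speed; a pose out of reach is approached as far as the arm can. A call with a gripper value outside its range is refused whole. "jaw" is the opening, from -1 (shut) to 1 (fully open), set as the call begins (left out, the last holds). The fingers move at their own pace and stop on an object; "squeeze" is the grip in N (left out, the last holds). Time passes only in rows, so rows that do not move let the fingers close. It gives the time, the measured TCP pose, the force, the opening and the grip force at its end, in the units of the state.
- observe(): the state, without advancing time (a new reading comes with each control period).
- read_camera(name): name is "scene" or "top" or "wrist"; returns a dict with "img" (420x560x3 uint8, red, green, blue), "depth" (420x560 float32, m along the optical axis (not along the pixel's ray), 0 where there is no reading), "fx", "fy", "cx", "cy" (pixels), "world_from_camera" (4x4, takes a point from camera to world coordinates). Camera axes: x right, y up, looking along -z (the intrinsics and any distortion apply to the point x, -y, -z); pixel columns grow to the right and rows downward; lengths in m; the calibration is good to about 2 mm. A picture is of the moment at which its call begins.
- hand_in(): hands the job in; it is judged then, once.
The state is a dict: "time": time; "qpos": joint angles; "qvel": joint speeds; "joint_efforts": joint torques, N m; "tool_pos": TCP position; "tool_rot": TCP orientation; "contact_force": force on the tool from outside, world axes, zero at the start; "torque": the same for the moment, N m; "opening": finger opening in m; "grip_force": force on a finger pad.
Only numpy, scipy, OpenCV 4.12 (cv2) and the standard library are available. Lean on these libraries where they do the work, as an engineer would, in place of code of your own. Each camera call takes 0.05 s, during which the arm holds its last target. There are 200 camera calls.

TASK

Tidy the bench kit: put the countdown timer, the petri dish, the vial and the marker pen each on the dark foam pad that bears its yellow silhouette, so that it covers the silhouette and lies in line with it (the pen and the timer either way round; the vial standing, the dish and the timer lying flat as they do now). Leave the sample beaker and the roll of tape where they are and let go of everything.

Things in the scene. Friction and masses are not known exactly. Their poses are not given: they have to be found in the camera images.
- timer: white countdown timer with a grey display and keys, lying on its back; 62 (x) x 68 (y) x 18 mm (its sides can be gripped up to 16 mm). Origin: centre of its underside, z up
- dish: round petri dish with white contents, lying flat; 15 mm high, 59 mm across its lid, but its grippable body measures 54 mm across and 13 mm high. Origin: centre of its underside, z up
- vial: small brown glass vial with a tall black cap and a yellow label, standing; 59 mm high; round body 27 mm across up to 38 mm, cap 19 mm across from there to the top. Origin: centre of its underside, z up
- marker_center (a point): middle of the marker pen, a white pen with a red cap, lying on the worktop; 135 mm long (y axis, the red cap at one end), 17 mm thick. This point lies on its long axis, 8 mm above what it lies on; the pen may roll about y
- timer_pad: fixed pad of dark foam lying flat on the worktop, 100 x 106 mm and 3 mm thick, with a flat yellow silhouette of the timer: a nearly square one, 62 (x) x 68 (y) mm in its middle, level with its top (no rim, no recess). Origin: centre of the pad's underside, in the middle of the silhouette; z up; x and y along its sides
- dish_pad: fixed pad of dark foam lying flat on the worktop, 94 x 94 mm and 3 mm thick, with a flat yellow silhouette of the dish: a large disc, 59 mm across in its middle, level with its top (no rim, no recess). Origin: centre of the pad's underside, in the middle of the silhouette; z up; x and y along its sides
- vial_pad: fixed pad of dark foam lying flat on the worktop, 64 x 64 mm and 3 mm thick, with a flat yellow silhouette of the vial: a small disc, 27 mm across in its middle, level with its top (no rim, no recess). Origin: centre of the pad's underside, in the middle of the silhouette; z up; x and y along its sides
- marker_pad: fixed pad of dark foam lying flat on the worktop, 52 (x) x 160 (y) mm and 3 mm thick, with a flat yellow silhouette of the marker: a narrow bar with round ends, 17 x 135 mm in its middle, level with its top (no rim, no recess). Origin: centre of the pad's underside, in the middle of the silhouette; z up; y along the bar
- beaker: bystander: small glass beaker with a white sample, standing, about 57 mm across and 70 mm high. Origin: centre of its underside, z up
- tape: bystander: roll of tan adhesive tape lying flat, 100 mm across, 25 mm high. Origin: centre of its underside, z up
Not all that is in view belongs to the job. Leave any turquoise look-alike of the part that bears marker_center alone.

How it is judged:
At the end, for the whole second after the job is handed in: Each thing rests on its own pad, let go, within 12 mm of the silhouette's centre; timer, dish and vial upright within 0.12 rad; marker along its bar and timer square to its silhouette within 0.2 rad (marker any half, timer any quarter turn); beaker standing, beaker and tape moved under 30 mm (horizontal distance between timer and timer_pad below 0.012 m and z of timer in the frame of timer_pad below 0.01 m and angle between each of timer, dish, vial's own z axis and vertical below 0.12 rad and linear speed of each of timer, dish, vial below 0.02 m/s and horizontal distance between dish and dish_pad below 0.012 m and z of dish in the frame of dish_pad below 0.01 m and horizontal distance between vial and vial_pad below 0.012 m and z of vial in the frame of vial_pad below 0.01 m and horizontal distance between marker_center and marker_pad below 0.012 m and z of marker_center in the frame of marker_pad below 0.02 m and angle between the y axis of marker_center and the y axis of marker_pad, either way round below 0.2 rad and (angle between the x axis of timer and the x axis of timer_pad, either way round below 0.2 rad or angle between the x axis of timer and the y axis of timer_pad, either way round below 0.2 rad) and distance of each of beaker, tape from where it was at the start of the episode below 0.03 m and angle between beaker's own z axis and vertical below 0.35 rad); the robot touches nothing.
It fails at once if the sample beaker is pushed more than 30 mm or tipped (distance of beaker from where it was at the start of the episode above 0.03 m or angle between beaker's own z axis and vertical above 0.35 rad).
It fails at once if the roll of tape is moved more than 30 mm (distance of tape from where it was at the start of the episode above 0.03 m).
It also fails if it takes over 115 s, if anything falls off the work surface, if the arm or the gripper's body presses on something with over 40 N, if the wrist force passes 120 N, or if a joint passes its speed limit or range.

## Working session

There is one attempt and no reset: what is moved stays moved. The work goes in short steps, Python scripts to look and compute and a tool call to move; the robot and the scene stay as the last step left them, time stands still between calls to the robot, and variables do not carry over. Pictures are saved under pics/ and viewed, at most 14 in all, crops included, and the job is handed in when it is done.

Besides the shell and the picture viewer there is one more tool, called after "Emit:" as name(argument=value, ...), one argument or row to a line, values as JSON. arm_command: Moves the arm, as the interface text tells. Its arguments: {"type":"object","properties":{"xyz":{"type":"array","items":{"type":"array","items":{"type":"number"}}},"spin":{"type":"array","items":{"type":"number"}},"jaw":{"type":"number"},"squeeze":{"type":"number"}},"required":["xyz","spin"]}

```bash
mkdir -p pics; cat > h.py <<'E'
from cell import *
import numpy as np, cv2
def snap(n,f):
    c=read_camera(n); cv2.imwrite(f'pics/{f}.png',c['img'][...,::-1]); np.savez(f'pics/{f}.npz',**c); return c
def load(f): return np.load(f'pics/{f}.npz')
def ray(c,u,v,z):
    T=c['world_from_camera']; d=T[:3,:3]@np.array([(u-c['cx'])/c['fx'],-(v-c['cy'])/c['fy'],-1]); o=T[:3,3]
    return o+d*(z-o[2])/d[2]
E
python3 - <<'E'
from h import *
a=snap('top','top0'); b=snap('scene','sc0')
print([ (k,a[k]) for k in a if k not in('img','depth')]); print(observe())
big=cv2.resize(cv2.imread('pics/top0.png'),(800,600),interpolation=cv2.INTER_CUBIC); cv2.imwrite('pics/top0b.png',big)
E
```

```text
[('fx', 421.2279342044263), ('fy', 421.2279342044263), ('cx', 274.2469130694784), ('cy', 207.59561019273053), ('world_from_camera', array([[ 0.0217393 ,  0.99839164, -0.05235963,  0.43088413],
       [-0.9997299 ,  0.02127825, -0.00934682, -0.04071909],
       [-0.00821767,  0.05254868,  0.99858455,  1.56440715],
       [ 0.        ,  0.        ,  0.        ,  1.        ]]))]
{'time': 0.1, 'qpos': array([ 1.04499844e+00,  3.42655267e-01,  1.52489449e+00, -1.45817847e-05,
        1.27542574e+00, -1.45971439e-01]), 'qvel': array([ 0.00131174, -0.0012167 , -0.00112204, -0.00048775,  0.00054723,
        0.00211397]), 'joint_efforts': array([ 1.28996486e-03, -4.32003129e+01, -2.44697410e+01,  7.19611812e-02,
        5.26505650e-02, -4.76084111e-06]), 'tool_pos': array([0.1945572 , 0.4874947 , 0.40412257]), 'tool_rot': array([-3.14022249e+00, -1.87343405e-04,  2.76177033e+00]), 'contact_force': array([-0.22535661,  0.19033031,  0.2218383 ]), 'torque': array([-0.00577103,  0.00101013,  0.01327443]), 'grip_force': 0.0, 'opening': 0.09168898822652487}
```

View pics/top0b.png

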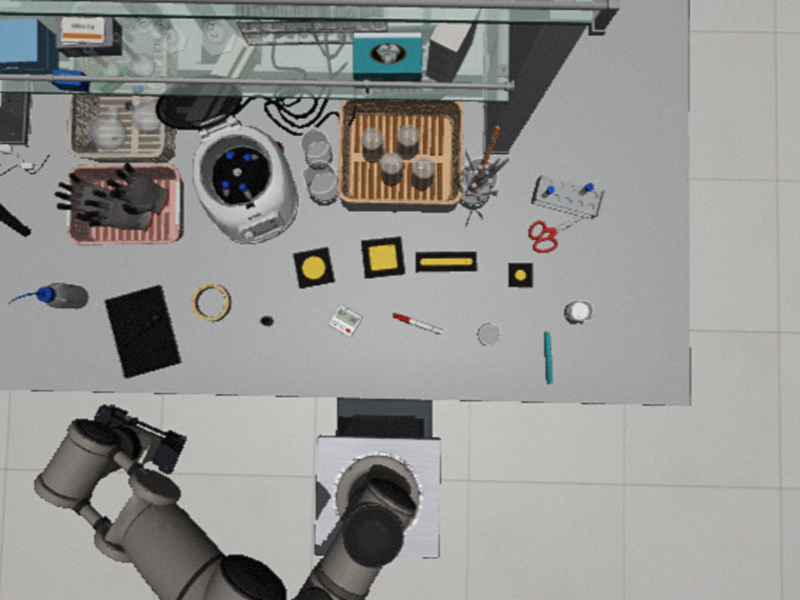

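View pics/sc0.png

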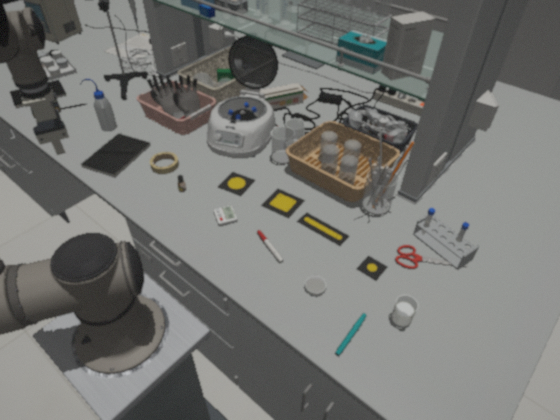

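The top view (800x600) shows the vial at (267,321), timer (346,320), marker with red cap (417,323), dish (488,334) and beaker (578,312). The pads for dish, timer, marker and vial are at (314,267), (383,257), (446,261) and (520,274). There are two pens: the white and red one at (417,323) is meant, because it matches the description. The turquoise one at (548,357) is the look-alike. I'll confirm in a crop and measure.

```bash
python3 - <<'E'
from h import *
c=load('top0'); im=c['img']; hsv=cv2.cvtColor(im,cv2.COLOR_RGB2HSV)
cv2.imwrite('pics/crop0.png',cv2.resize(cv2.imread('pics/top0.png')[165:275,125:420],(800,298),interpolation=cv2.INTER_CUBIC))
def blobs(m,lo,z,nm):
    m=m.astype(np.uint8); m[:165]=0; m[275:]=0; m[:,:165]=0; m[:,425:]=0
    n,l,s,ce=cv2.connectedComponentsWithStats(m)
    for i in range(1,n):
        if s[i,4]<lo: continue
        v,u=np.where(l==i); P=np.array([ray(c,a,b,z)[:2] for a,b in zip(u,v)])
        r=cv2.minAreaRect((P*1000).astype(np.float32)); w,V=np.linalg.eigh(np.cov(P.T)); d=V[:,1]
        print(nm,s[i,4],ce[i].round(1),'mean',P.mean(0).round(4),'rect',np.round(r[0]),np.round(r[1]),round(r[2],1),'axis',round(np.degrees(np.arctan2(d[1],d[0])),1))
H,S,V=[hsv[...,i].astype(int) for i in range(3)]
blobs((abs(H-25)<8)&(S>120)&(V>120),15,.003,'yel')
blobs((V<60),25,.003,'dark')
blobs((V>185)&(S<40),15,.01,'white')
blobs(((H<8)|(H>172))&(S>120),8,.008,'red')
print('bench V',V[240,250],S[240,250])
E
```

```text
yel 305 [267.7 179.8] mean [6.16e-01 6.00e-04] rect [616.   1.] [62. 69.] 7.5 axis 95.2
yel 198 [219.2 187. ] mean [0.5853 0.1807] rect [585. 180.] [52. 56.] 1.2 axis 83.1
yel 165 [311.1 182.8] mean [ 0.608  -0.1612] rect [ 607. -165.] [ 15. 134.] 1.2 axis 92.2
yel 41 [363.9 192. ] mean [ 0.5779 -0.3576] rect [ 578. -358.] [22. 22.] 0.6 axis 56.4
dark 365 [267.5 180.1] mean [0.6148 0.0012] rect [615.   2.] [ 97. 103.] 7.5 axis 102.3
dark 359 [219.3 187.4] mean [0.5836 0.1802] rect [584. 181.] [91. 91.] 12.3 axis -165.2
dark 338 [310.9 183.2] mean [ 0.6065 -0.1605] rect [ 607. -163.] [ 45. 153.] 1.2 axis 90.7
dark 199 [363.5 192.5] mean [ 0.5758 -0.3561] rect [ 576. -356.] [56. 56.] 0.7 axis -175.2
dark 37 [186.4 224.5] mean [0.4432 0.2984] rect [443. 298.] [19. 26.] 1.2 axis 72.3
white 106 [405.7 217.3] mean [ 0.4871 -0.5109] rect [ 486. -512.] [41. 37.] 0.3 axis 170.5
white 17 [246.9 219.4] mean [0.4668 0.0739] rect [465.  72.] [38.  6.] 60.3 axis 62.9
white 114 [239.2 227.4] mean [0.4365 0.1016] rect [443.  98.] [63. 42.] 60.5 axis 66.9
white 27 [293.7 226.4] mean [ 0.4444 -0.0994] rect [ 444. -100.] [55.  7.] 70.7 axis 71.0
red 91 [380.6 169.9] mean [ 0.661  -0.4175] rect [ 659. -416.] [41. 67.] 1.2 axis 88.3
red 39 [280.5 222.1] mean [ 0.4594 -0.0503] rect [459. -50.] [42. 12.] 72.8 axis 71.4
bench V 178 6
```

View pics/crop0.png

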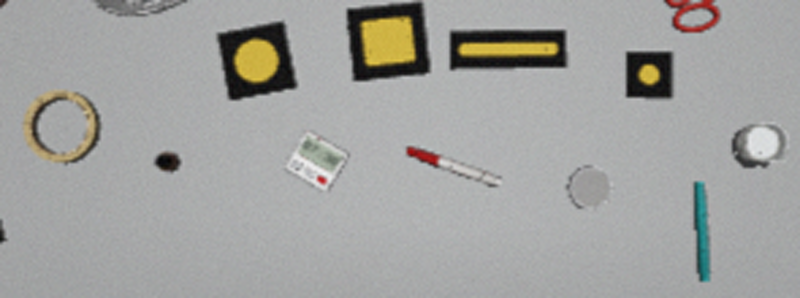

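Crop confirms it: the pen with red cap at crop (455,167) is the white/red one, and the turquoise one at (703,230) stays. Moving over the left half for a wrist look.

Emit:
arm_command(
  xyz=[
    [25, -29, 0],
    [25, -29, 0],
    [25, -29, 0],
    [25, -29, 0],
    [25, -29, 0],
    [25, -29, 0],
    [25, -29, 0],
    [25, -29, 0],
    [25, -29, 0],
    [25, -29, 0],
    [0, 0, 0],
    [0, 0, 0],
    [0, 0, 0],
  ],
  spin=[0, 0, 0, 0, 0, 0, 0, 0, 0, 0, 0, 0, 0],
  jaw=1,
)

```text
time: 1.4
tool_pos: [0.444, 0.1982, 0.4045]
tool_rot: [-3.141, -0.001, 2.762]
contact_force: [-0.4, 0.3, -0.2]
opening: 0.0918
grip_force: 0.0
```

```bash
python3 - <<'E'
from h import *
a=snap('wrist','w0'); print(a['world_from_camera'].round(3),a['fx'],a['cx'],a['cy'],[k for k in a]); s=observe(); print(s['tool_pos'],s['tool_rot'],s['qpos'])
E
```

```text
[[ 0.371 -0.898 -0.236  0.38 ]
 [ 0.928  0.359  0.095  0.223]
 [-0.    -0.255  0.967  0.384]
 [ 0.     0.     0.     1.   ]] 330.7583860990128 269.94982386325177 207.93412740290205 ['img', 'depth', 'fx', 'fy', 'cx', 'cy', 'world_from_camera']
[0.44390533 0.19838821 0.40462234] [-3.14154971e+00 -6.05674233e-04  2.76305284e+00] [ 2.62405931e-01  2.71302859e-01  1.62625081e+00  3.45997124e-04
  1.24455014e+00 -9.29961568e-01]
```

View pics/w0.png

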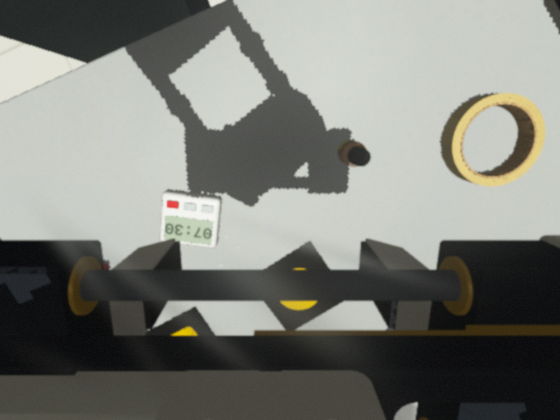

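The wrist view shows the vial cap at (357,154), the timer at (190,218), the tape at (498,138) and part of the dish pad at (300,288). I'll use depth plus colour for the fine poses.

```bash
cat >> h.py <<'E'
def cloud(c):
    v,u=np.mgrid[:420,:560]; d=c['depth'].astype(float)
    p=np.stack([(u-c['cx'])/c['fx']*d,-(v-c['cy'])/c['fy']*d,-d],-1)
    P=p@c['world_from_camera'][:3,:3].T+c['world_from_camera'][:3,3]; P[d<=0]=np.nan; return P
def sel(c,x,y,r,z0,z1):
    P=cloud(c); m=(np.hypot(P[...,0]-x,P[...,1]-y)<r)&(P[...,2]>z0)&(P[...,2]<z1); return P[m],m
def rect(P):
    r=cv2.minAreaRect((P[:,:2]*1000).astype(np.float32)); cc=cv2.minEnclosingCircle((P[:,:2]*1000).astype(np.float32))
    return 'n',len(P),'z',np.median(P[:,2]).round(4),'mean',P.mean(0)[:2].round(4),'rect',np.round(r[0],1),np.round(r[1],1),round(r[2],1),'circ',np.round(cc[0],1),round(cc[1],1)
E
python3 - <<'E'
from h import *
c=load('w0'); P=cloud(c)
print('bench',P[100,400],P[250,250],P[154,357],P[218,190])
x,y=P[154,357][:2]
print('vial cap',*rect(sel(c,x,y,.03,.052,.068)[0]))
print('vial all',*rect(sel(c,x,y,.04,.012,.068)[0]))
x,y=P[218,190][:2]
print('timer',*rect(sel(c,x,y,.055,.012,.03)[0])); 
E
```

```text
bench [ 0.41312303  0.36489057 -0.00109956] [5.15168509e-01 1.42003144e-01 1.02402855e-04] [0.44066602 0.28963959 0.05991727] [nan nan nan]
vial cap n 290 z 0.0586 mean [0.4441 0.292 ] rect [444.3 292.5] [17.7 17.3] 67.8 circ [444.7 292.5] 9.0
vial all n 645 z 0.0458 mean [0.4416 0.2897] rect [442.8 291.1] [22.3 26.3] 40.9 circ [444.5 292.8] 13.6
timer n 0 z nan mean [nan nan] rect [0. 0.] [0. 0.] 0.0 circ [0. 0.] 0.0
  return _methods._mean(a, axis=axis, dtype=dtype,
  ret = ret.dtype.type(ret / rcount)
h.py:17: RuntimeWarning: Mean of empty slice.
  return 'n',len(P),'z',np.median(P[:,2]).round(4),'mean',P.mean(0)[:2].round(4),'rect',np.round(r[0],1),np.round(r[1],1),round(r[2],1),'circ',np.round(cc[0],1),round(cc[1],1)
  ret = um.true_divide(
```

Emit:
arm_command(
  xyz=[
    [0, 31, 0],
    [0, 32, 0],
    [0, 31, 0],
    [0, 0, -40],
    [0, 0, -40],
    [0, 0, -40],
    [0, 0, -40],
    [0, 0, -30],
    [0, 0, -20],
    [0, 0, -10],
    [0, 0, 0],
    [0, 0, 0],
    [0, 0, 0],
  ],
  spin=[0, 0, 0, 0, 0, 0, 0, 0, 0, 0, 0, 0, 0],
)

```text
time: 2.75
tool_pos: [0.4449, 0.292, 0.1861]
tool_rot: [3.14, 0.002, 2.762]
contact_force: [-0.4, -0.3, 0.1]
opening: 0.0919
grip_force: 0.0
```

Emit:
arm_command(
  xyz=[
    [0, 0, 0],
    [0, 0, 0],
    [0, 0, 0],
    [0, 0, 0],
    [0, 0, 0],
    [0, 0, 0],
    [0, 0, 0],
    [0, 0, 0],
    [0, 0, 0],
    [0, 0, 0],
  ],
  spin=[0, 0, 0, 0, 0, 0, 0, 0, 0, 0],
  jaw=-1,
  squeeze=15,
)

```text
time: 3.75
tool_pos: [0.4446, 0.2916, 0.1847]
tool_rot: [3.141, 0.0, 2.762]
contact_force: [0.2, -0.8, -0.8]
opening: 0.0261
grip_force: 15.0
```

Emit:
arm_command(
  xyz=[
    [0, 0, 30],
    [0, 0, 40],
    [0, 0, 40],
    [0, 0, 30],
    [8.3, -40.5, 0],
    [8.3, -40.5, 0],
    [8.3, -40.5, 0],
    [8.3, -40.5, 0],
    [8.3, -40.5, 0],
    [8.3, -40.5, 0],
    [8.3, -40.5, 0],
    [8.3, -40.5, 0],
    [8.3, -40.5, 0],
    [8.3, -40.5, 0],
    [8.3, -40.5, 0],
    [8.3, -40.5, 0],
    [8.3, -40.5, 0],
    [8.3, -40.5, 0],
    [8.3, -40.5, 0],
    [8.3, -40.5, 0],
  ],
  spin=[0, 0, 0, 0, 0, 0, 0, 0, 0, 0, 0, 0, 0, 0, 0, 0, 0, 0, 0, 0],
)

```text
time: 5.75
tool_pos: [0.5774, -0.3581, 0.3245]
tool_rot: [3.141, -0.0, 2.762]
contact_force: [0.7, -0.0, -0.6]
opening: 0.026
grip_force: 15.0
```

Emit:
arm_command(
  xyz=[
    [0, 0, 0],
    [0, 0, 0],
    [0, 0, 0],
  ],
  spin=[0, 0, 0],
)

```text
time: 6.05
tool_pos: [0.5773, -0.3554, 0.3245]
tool_rot: [3.141, -0.001, 2.762]
contact_force: [-0.6, -0.1, -0.3]
opening: 0.0265
grip_force: 15.0
```

```bash
python3 - <<'E'
from h import *
a=snap('wrist','w1'); s=observe(); print(s['tool_pos'],s['opening'],s['qpos'])
for z,(x,y) in {.003:(.577,-.357)}.items():
    T=a['world_from_camera']; p=T[:3,:3].T@(np.array([x,y,z])-T[:3,3]); print('expect',a['cx']-a['fx']*p[0]/p[2],a['cy']+a['fy']*p[1]/p[2])
E
```

```text
[ 0.57748069 -0.35509388  0.32477206] 0.026131141750206692 [-6.64320211e-01  6.88180085e-01  1.16103650e+00  3.89828664e-04
  1.29316692e+00 -1.85660067e+00]
expect 268.87580091914 196.830208061178
```

View pics/w1.png

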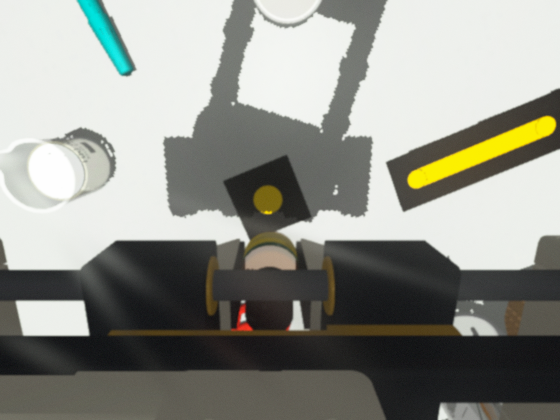

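The vial is held over its pad. The pad disc is at (268,200), 3 px from the expected (269,197), so the map is good. Lowering and releasing.

Emit:
arm_command(
  xyz=[
    [1.5, -2.5, -30],
    [0, 0, -30],
    [0, 0, -30],
    [0, 0, -20],
    [0, 0, -15],
    [0, 0, -7],
    [0, 0, -4],
    [0, 0, 0],
    [0, 0, 0],
    [0, 0, 0],
  ],
  spin=[0, 0, 0, 0, 0, 0, 0, 0, 0, 0],
)

```text
time: 7.1
tool_pos: [0.5792, -0.3591, 0.1898]
tool_rot: [-3.141, 0.002, 2.762]
contact_force: [0.7, 0.3, -0.7]
opening: 0.026
grip_force: 15.0
```

Emit:
arm_command(
  xyz=[
    [0, 0, 0],
    [0, 0, 0],
    [0, 0, 0],
    [0, 0, 0],
    [0, 0, 0],
    [0, 0, 0],
    [0, 0, 0],
    [0, 0, 20],
    [0, 0, 30],
    [0, 0, 40],
    [0, 0, 40],
    [0, 0, 40],
  ],
  spin=[0, 0, 0, 0, 0, 0, 0, 0, 0, 0, 0, 0],
  jaw=0,
)

```text
time: 8.3
tool_pos: [0.5788, -0.3588, 0.3604]
tool_rot: [3.141, -0.0, 2.762]
contact_force: [0.9, -1.0, -0.5]
opening: 0.0461
grip_force: 0.0
```

Emit:
arm_command(
  xyz=[
    [-15, 35, 10],
    [-15, 35, 10],
    [-15, 35, 10],
    [-15, 35, 10],
    [0, 0, 0],
    [0, 0, 0],
    [0, 0, 0],
  ],
  spin=[0, 0, 0, 0, 0, 0, 0],
  jaw=1,
)

```text
time: 9.0
tool_pos: [0.5192, -0.2197, 0.3985]
tool_rot: [-3.141, 0.0, 2.761]
contact_force: [-0.4, -0.4, 0.1]
opening: 0.0909
grip_force: 0.0
```

```bash
python3 - <<'E'
from h import *
a=snap('wrist','w2'); s=observe(); print(s['tool_pos'])
print('dish guess',ray(load('top0'),342.6,234,.01))
E
```

```text
[ 0.51922425 -0.21988674  0.39818141]
dish guess [ 0.4205088  -0.27966322  0.01      ]
```

View pics/w2.png

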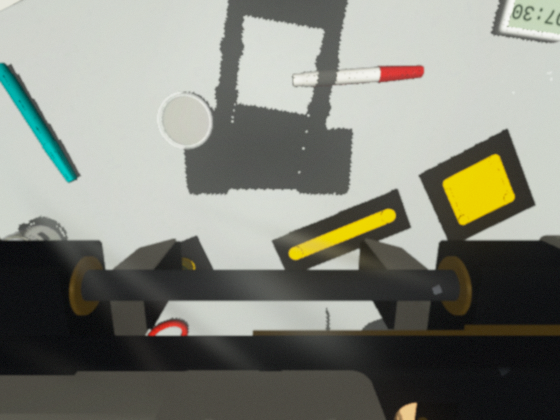

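The wrist view shows the dish at (185,120), the marker from (293,80) to (424,71), the marker bar from (295,254) to (390,215), and the timer silhouette at (479,189).

```bash
python3 - <<'E'
from h import *
c=load('w2'); P=cloud(c)
x,y=ray(c,185,120,.012)[:2]
print('dish ray',x,y,*rect(sel(c,x,y,.045,.009,.03)[0]))
a,b=ray(c,294,79.5,.008),ray(c,424,71,.008); d=b-a
x,y=((a+b)/2)[:2]
print('pen',a,b,np.linalg.norm(d),(a+b)/2,np.degrees(np.arctan2(d[1],d[0])))
Q=sel(c,x,y,.09,.006,.03)[0]; print(*rect(Q))
hsv=cv2.cvtColor(c['img'],cv2.COLOR_RGB2HSV).astype(int); m=((abs(hsv[...,0]-27)<8)&(hsv[...,1]>150)&(hsv[...,2]>120)).astype(np.uint8)
n,l,s,ce=cv2.connectedComponentsWithStats(m)
for i in range(1,n):
    if s[i,4]>300:
        v,u=np.where(l==i); print('yel',ce[i].round(),*rect(np.array([ray(c,p,q,.003) for p,q in zip(u,v)])))
E
```

```text
dish ray 0.4212889886114806 -0.27933585262222915 n 2521 z 0.0147 mean [ 0.4212 -0.2791] rect [ 421.5 -279.4] [58.5 58.4] 18.1 circ [ 421.5 -279.8] 29.7
pen [ 0.42639141 -0.15627829  0.008     ] [ 0.46910626 -0.0274768   0.008     ] 0.13569960210136675 [ 0.44774884 -0.09187754  0.008     ] 71.65276244236841
n 1946 z 0.0137 mean [ 0.4468 -0.0951] rect [446.5 -93.6] [135.8  16.1] 71.4 circ [446.  -93.5] 68.0
yel [478. 189.] n 3224 z 0.003 mean [ 6.169e-01 -4.000e-04] rect [617.5  -0.8] [63.7 69.6] 7.4 circ [ 6.173e+02 -1.000e-01] 44.3
yel [342. 234.] n 1629 z 0.003 mean [ 0.6095 -0.1639] rect [ 609.6 -165.3] [ 19. 136.] 1.8 circ [ 608.3 -165.4] 68.0
```

Emit:
arm_command(
  xyz=[
    [-32, -20, 0],
    [-33, -20, 0],
    [-33, -19.5, 0],
    [0, 0, -40],
    [0, 0, -40],
    [0, 0, -40],
    [0, 0, -40],
    [0, 0, -30],
    [0, 0, -17],
    [0, 0, -10],
    [0, 0, 0],
    [0, 0, 0],
    [0, 0, 0],
  ],
  spin=[0, 0, 0, 0, 0, 0, 0, 0, 0, 0, 0, 0, 0],
)

```text
time: 10.35
tool_pos: [0.4213, -0.2789, 0.1827]
tool_rot: [-3.141, 0.002, 2.762]
contact_force: [0.3, -0.7, -0.2]
opening: 0.0917
grip_force: 0.0
```

Emit:
arm_command(
  xyz=[
    [0, 0, 0],
    [0, 0, 0],
    [0, 0, 0],
    [0, 0, 0],
    [0, 0, 0],
    [0, 0, 0],
    [0, 0, 0],
    [0, 0, 0],
    [0, 0, 0],
  ],
  spin=[0, 0, 0, 0, 0, 0, 0, 0, 0],
  jaw=-1,
  squeeze=12,
)

```text
time: 11.25
tool_pos: [0.4209, -0.2784, 0.1818]
tool_rot: [3.142, 0.0, 2.762]
contact_force: [-0.7, -0.6, 2.2]
opening: 0.053
grip_force: 12.0
```

Emit:
arm_command(
  xyz=[
    [0, 0, 30],
    [0, 0, 40],
    [0, 0, 40],
    [12, 33, 20],
    [12, 33, 0],
    [12, 33, 0],
    [12, 33, 0],
    [12, 33, 0],
    [12, 33, 0],
    [12, 33, 0],
    [12, 33, 0],
    [12, 33, 0],
    [12, 33, 0],
    [12, 33, 0],
    [12, 33, 0],
    [12, 33, 0],
    [8, 30, 0],
    [0, 0, 0],
    [0, 0, 0],
    [0, 0, 0],
  ],
  spin=[0, 0, 0, 0, 4, 4, 4, 4, 4, 4, 4, 4, 4, 4, 0, 0, 0, 0, 0, 0],
)

```text
time: 13.25
tool_pos: [0.5847, 0.1797, 0.3115]
tool_rot: [-3.141, -0.001, -2.824]
contact_force: [-0.1, -0.4, 0.1]
opening: 0.0528
grip_force: 12.0
```

```bash
python3 - <<'E'
from h import *
a=snap('wrist','w3'); s=observe(); print(s['tool_pos'],s['opening'])
c=a
hsv=cv2.cvtColor(c['img'],cv2.COLOR_RGB2HSV).astype(int); m=((abs(hsv[...,0]-27)<8)&(hsv[...,1]>150)&(hsv[...,2]>90)).astype(np.uint8)
n,l,st,ce=cv2.connectedComponentsWithStats(m)
for i in range(1,n):
    if st[i,4]>300:
        v,u=np.where(l==i); print('yel',ce[i].round(),*rect(np.array([ray(c,p,q,.003) for p,q in zip(u,v)])))
E
```

```text
[0.58474424 0.17948378 0.31165206] 0.05279283650165098
yel [ 64. 171.] n 5773 z 0.003 mean [ 0.6162 -0.0007] rect [ 6.171e+02 -1.000e-01] [64.5 69.6] 7.4 circ [ 6.17e+02 -4.00e-01] 44.3
yel [270. 191.] n 2070 z 0.003 mean [0.5771 0.1767] rect [576.7 176.9] [37.7 58.3] 17.1 circ [586.3 179.7] 29.4
```

View pics/w3.png

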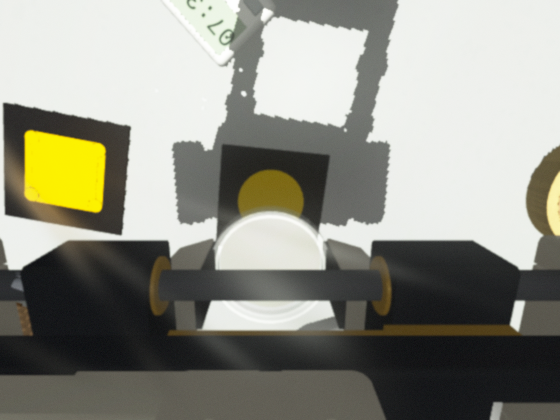

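The dish is held and partly occludes its pad's disc, which is centred at about (0.586, 0.180). Placing it.

Emit:
arm_command(
  xyz=[
    [1.5, 0.5, -30],
    [0, 0, -30],
    [0, 0, -30],
    [0, 0, -20],
    [0, 0, -10],
    [0, 0, -4],
    [0, 0, -2],
    [0, 0, 0],
    [0, 0, 0],
    [0, 0, 0],
  ],
  spin=[0, 0, 0, 0, 0, 0, 0, 0, 0, 0],
)

```text
time: 14.3
tool_pos: [0.5866, 0.1812, 0.1866]
tool_rot: [-3.141, 0.001, -2.823]
contact_force: [0.4, 0.0, -0.2]
opening: 0.053
grip_force: 12.0
```

Emit:
arm_command(
  xyz=[
    [0, 0, 0],
    [0, 0, 0],
    [0, 0, 0],
    [0, 0, 0],
    [0, 0, 0],
    [0, 0, 0],
    [0, 0, 20],
    [0, 0, 30],
    [0, 0, 40],
    [0, 0, 40],
    [0, 0, 40],
  ],
  spin=[0, 0, 0, 0, 0, 0, 0, 0, 0, 0, 0],
  jaw=0.7,
)

```text
time: 15.4
tool_pos: [0.5862, 0.1811, 0.3573]
tool_rot: [3.141, -0.0, -2.823]
contact_force: [0.5, 0.7, 0.2]
opening: 0.0779
grip_force: 0.0
```

Emit:
arm_command(
  xyz=[
    [-15, -15, 10],
    [-20, -20, 10],
    [-20, -20, 10],
    [-5, -5, 10],
    [0, 0, 0],
    [0, 0, 0],
    [0, 0, 0],
  ],
  spin=[0, 0, 0, 0, 0, 0, 0],
  jaw=1,
)

```text
time: 16.1
tool_pos: [0.5269, 0.1217, 0.395]
tool_rot: [3.141, -0.001, -2.823]
contact_force: [-0.2, -0.1, 0.2]
opening: 0.0917
grip_force: 0.0
```

```bash
python3 - <<'E'
from h import *
a=snap('wrist','w4'); s=observe(); print(s['tool_pos'],s['tool_rot'])
c=load('w4'); P=cloud(c)
print('timer',*rect(sel(c,.443,.098,.055,.012,.03)[0]))
print('dish',*rect(sel(c,.586,.18,.045,.013,.03)[0]))
E
```

```text
[0.52690598 0.12165681 0.39488516] [ 3.14109423e+00 -9.88831181e-04 -2.82266384e+00]
timer n 3896 z 0.0157 mean [0.4491 0.0923] rect [449.7  92.5] [67.4 61.5] 60.5 circ [450.   92.5] 43.3
dish n 1849 z 0.0177 mean [0.5851 0.1788] rect [584.5 179. ] [52.6 58.1] 17.9 circ [587.2 179.7] 29.6
```

View pics/w4.png

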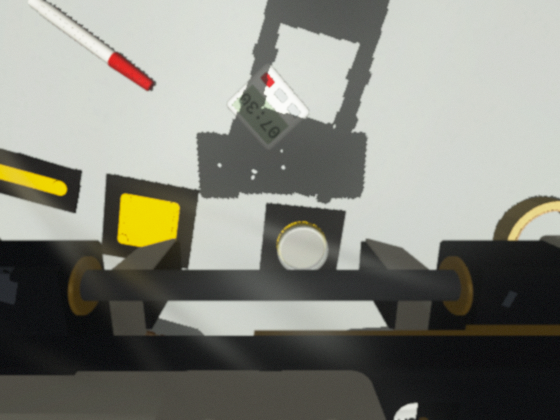

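The dish is centred on its pad. The timer, at (268,107), is at (0.4497, 0.0925), with its long side along 60.5°.

Emit:
arm_command(
  xyz=[
    [-20, -7, 0],
    [-20, -7, 0],
    [-20, -7, 0],
    [-17.2, -8.2, 0],
    [0, 0, -10],
    [0, 0, -20],
    [0, 0, -40],
    [0, 0, -40],
    [0, 0, -40],
    [0, 0, -35],
    [0, 0, -20],
    [0, 0, -9.5],
    [0, 0, 0],
    [0, 0, 0],
    [0, 0, 0],
  ],
  spin=[-8, -8, -8, -8, -8, -7.8, 0, 0, 0, 0, 0, 0, 0, 0, 0],
)

```text
time: 17.65
tool_pos: [0.4497, 0.092, 0.1822]
tool_rot: [3.14, 0.002, 2.626]
contact_force: [0.3, -0.1, 0.1]
opening: 0.0918
grip_force: 0.0
```

Emit:
arm_command(
  xyz=[
    [0, 0, 0],
    [0, 0, 0],
    [0, 0, 0],
    [0, 0, 0],
    [0, 0, 0],
    [0, 0, 0],
    [0, 0, 0],
    [0, 0, 0],
    [0, 0, 0],
  ],
  spin=[0, 0, 0, 0, 0, 0, 0, 0, 0],
  jaw=-1,
  squeeze=15,
)

```text
time: 18.55
tool_pos: [0.4494, 0.0919, 0.1815]
tool_rot: [3.141, 0.001, 2.626]
contact_force: [0.1, 0.2, 5.0]
opening: 0.0679
grip_force: 15.0
```

Emit:
arm_command(
  xyz=[
    [0, 0, 20],
    [0, 0, 35],
    [0, 0, 35],
    [15, -8, 10],
    [25, -14, 0],
    [30, -17, 0],
    [30, -17, 0],
    [30, -17, 0],
    [25, -13, 0],
    [12.6, -6.4, 0],
    [0, 0, 0],
    [0, 0, 0],
    [0, 0, 0],
  ],
  spin=[0, 0, 0, 5, 6, 6, 6, 6, 6, 1.9, 0, 0, 0],
)

```text
time: 19.85
tool_pos: [0.6159, 0.0001, 0.2809]
tool_rot: [3.141, -0.001, -3.014]
contact_force: [-0.8, 0.3, -1.0]
opening: 0.0677
grip_force: 15.0
```

Emit:
arm_command(
  xyz=[
    [0, 0, -25],
    [0, 0, -30],
    [0, 0, -20],
    [0, 0, -12],
    [0, 0, -6],
    [0, 0, -3],
    [0, 0, 0],
    [0, 0, 0],
    [0, 0, 0],
  ],
  spin=[0, 0, 0, 0, 0, 0, 0, 0, 0],
)

```text
time: 20.75
tool_pos: [0.6171, -0.0005, 0.1861]
tool_rot: [-3.141, 0.001, -3.013]
contact_force: [-0.3, 0.0, -1.2]
opening: 0.0679
grip_force: 15.0
```

Emit:
arm_command(
  xyz=[
    [0, 0, 0],
    [0, 0, 0],
    [0, 0, 0],
    [0, 0, 0],
    [0, 0, 0],
    [0, 0, 0],
    [0, 0, 20],
    [0, 0, 40],
    [0, 0, 40],
  ],
  spin=[0, 0, 0, 0, 0, 0, 0, 0, 0],
  jaw=0.95,
)

```text
time: 21.65
tool_pos: [0.6166, -0.0005, 0.2856]
tool_rot: [3.141, -0.002, -3.014]
contact_force: [0.5, 0.0, -0.1]
opening: 0.0896
grip_force: 0.0
```

Emit:
arm_command(
  xyz=[
    [0, 0, 20],
    [-10, -5.7, 0],
    [-16, -8.7, 0],
    [-16, -8.7, 0],
    [-16, -8.7, 0],
    [-16, -8.7, 0],
    [-16, -8.7, 0],
    [-16, -8.7, 0],
    [-16, -8.7, 0],
    [-16, -8.7, 0],
    [-16, -8.7, 0],
    [-16, -8.7, 0],
    [0, 0, 0],
    [0, 0, 0],
    [0, 0, 0],
    [0, 0, 0],
    [0, 0, 0],
  ],
  spin=[0, -8.3, -8.3, -8.3, -8.3, -8.3, -8.3, -8.3, -8.3, -8.3, -8.3, -8.3, -8.3, -8.3, -7.9, 0, 0],
  jaw=0,
)

```text
time: 23.35
tool_pos: [0.4468, -0.0932, 0.3053]
tool_rot: [3.141, 0.0, 1.252]
contact_force: [-0.5, -0.0, -0.1]
opening: 0.0461
grip_force: 0.0
```

```bash
python3 - <<'E'
from h import *
c=snap('wrist','w5'); s=observe(); print(s['tool_pos'],s['tool_rot'])
print('pen w5',*rect(sel(c,.447,-.093,.09,.007,.03)[0]))
print('pen w4',*rect(sel(load('w4'),.447,-.093,.09,.007,.03)[0]))
E
```

```text
[ 0.44680555 -0.09318845  0.30528366] [3.14140098e+00 4.93167011e-05 1.25198297e+00]
pen w5 n 2520 z 0.0137 mean [ 0.449  -0.0865] rect [447.6 -90.2] [128.4  16. ] 71.7 circ [446.9 -90. ] 64.4
pen w4 n 2103 z 0.0137 mean [ 0.4463 -0.0932] rect [446.8 -94.1] [135.   16.7] 72.4 circ [446.5 -94. ] 67.5
```

View pics/w5.png

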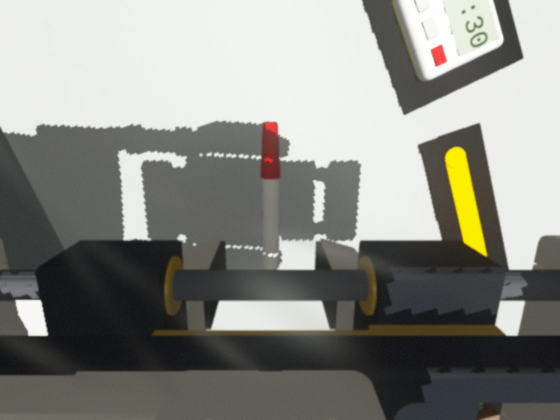

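The pen at (270,200) lies midway between the fingers and in line with them. The timer lies on its pad with no yellow showing on the visible part. Grasping the pen.

Emit:
arm_command(
  xyz=[
    [0, 0, -25],
    [0, 0, -35],
    [0, 0, -30],
    [0, 0, -20],
    [0, 0, -10],
    [0, 0, -4],
    [0, 0, 0],
    [0, 0, 0],
    [0, 0, 0],
  ],
  spin=[0, 0, 0, 0, 0, 0, 0, 0, 0],
)

```text
time: 24.3
tool_pos: [0.4471, -0.0933, 0.1821]
tool_rot: [3.14, 0.0, 1.249]
contact_force: [0.3, -0.2, 0.5]
opening: 0.0456
grip_force: 0.0
```

Emit:
arm_command(
  xyz=[
    [0, 0, 0],
    [0, 0, 0],
    [0, 0, 0],
    [0, 0, 0],
    [0, 0, 0],
    [0, 0, 0],
    [0, 0, 0],
  ],
  spin=[0, 0, 0, 0, 0, 0, 0],
  jaw=-1,
  squeeze=15,
)

```text
time: 25.0
tool_pos: [0.4468, -0.0932, 0.1813]
tool_rot: [3.141, 0.0, 1.249]
contact_force: [-0.1, 0.6, 1.1]
opening: 0.0147
grip_force: 15.0
```

Emit:
arm_command(
  xyz=[
    [0, 0, 20],
    [0, 0, 30],
    [0, 0, 30],
    [20, -9, 0],
    [30, -13, 0],
    [30, -13, 0],
    [30, -13, 0],
    [30, -13, 0],
    [22.2, -10.5, 0],
    [0, 0, 0],
    [0, 0, 0],
    [0, 0, 0],
  ],
  spin=[0, 0, 0, 4, 4, 4, 4, 4, 0, 0, 0, 0],
)

```text
time: 26.2
tool_pos: [0.6082, -0.1642, 0.2608]
tool_rot: [-3.14, -0.001, 1.598]
contact_force: [-0.3, 1.0, 0.1]
opening: 0.015
grip_force: 15.0
```

Emit:
arm_command(
  xyz=[
    [0, 0, -20],
    [0, 0, -25],
    [0, 0, -15],
    [0, 0, -10],
    [0, 0, -5],
    [0, 0, -1.5],
    [0, 0, 0],
    [0, 0, 0],
    [0, 0, 0],
  ],
  spin=[0, 0, 0, 0, 0, 0, 0, 0, 0],
)

```text
time: 27.1
tool_pos: [0.6092, -0.1648, 0.1854]
tool_rot: [3.14, 0.0, 1.598]
contact_force: [-0.3, -0.3, 1.1]
opening: 0.015
grip_force: 15.0
```

Emit:
arm_command(
  xyz=[
    [0, 0, 0],
    [0, 0, 0],
    [0, 0, 0],
    [0, 0, 0],
    [0, 0, 0],
    [0, 0, 20],
    [0, 0, 40],
    [0, 0, 40],
  ],
  spin=[0, 0, 0, 0, 0, 0, 0, 0],
  jaw=-0.2,
)

```text
time: 27.9
tool_pos: [0.6088, -0.1646, 0.2851]
tool_rot: [-3.14, -0.001, 1.598]
contact_force: [1.1, -0.0, 0.6]
opening: 0.0367
grip_force: 0.0
```

Emit:
arm_command(
  xyz=[
    [-20, 0, 40],
    [-40, 0, 30],
    [-40, 0, 0],
    [-40, 0, 0],
    [-40, 0, 0],
    [-30, 0, 0],
    [0, 0, 0],
    [0, 0, 0],
  ],
  spin=[0, 0, 0, 0, 0, 0, 0, 0],
)

```text
time: 28.7
tool_pos: [0.3991, -0.1649, 0.3553]
tool_rot: [3.14, 0.001, 1.597]
contact_force: [-0.2, -0.2, -1.4]
opening: 0.0368
grip_force: 0.0
```

```bash
python3 - <<'E'
from h import *
c=snap('top','top1'); s=observe(); print(s['tool_pos'])
cv2.imwrite('pics/crop1.png',cv2.resize(cv2.imread('pics/top1.png')[150:280,125:425],(800,347),interpolation=cv2.INTER_CUBIC))
for n,x,y,z0 in (('vial',.579,-.358,.05),('dish',.586,.18,.013),('timer',.617,0,.012),('pen',.609,-.165,.009)):
    Q=sel(c,x,y,.085 if n=='pen' else .055,z0,.09)[0]
    if len(Q): print(n,*rect(Q))
E
```

```text
[ 0.39964621 -0.16497695  0.35518758]
vial n 24 z 0.0585 mean [ 0.5768 -0.3585] rect [ 576.6 -359.8] [16.6 14. ] 86.8 circ [ 577.3 -359.9] 8.8
dish n 186 z 0.018 mean [0.5867 0.1803] rect [586.2 179.9] [57.4 54.9] 46.2 circ [583.1 179.8] 32.5
timer n 297 z 0.0188 mean [ 0.6149 -0.001 ] rect [610.3  -1.9] [86.9 66.9] 8.7 circ [610.9  -3.4] 45.5
pen n 158 z 0.0156 mean [ 0.6078 -0.163 ] rect [ 601.6 -158.8] [155.7 124.8] 49.2 circ [ 602.3 -162.5] 80.7
```

View pics/crop1.png

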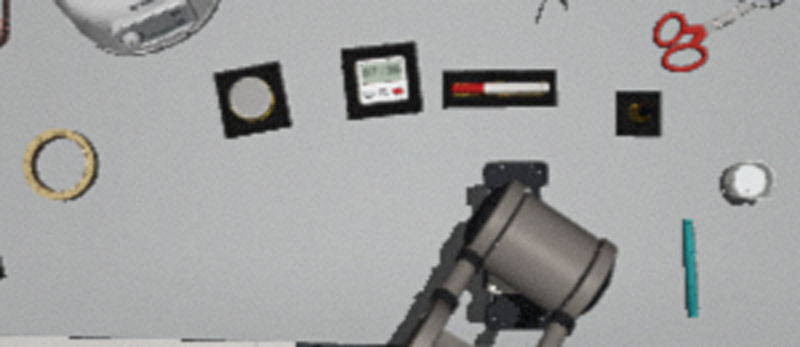

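The crop shows all four on their pads: dish (252,100), timer (382,80), pen (500,88) and vial (638,113). The beaker, tape and turquoise pen haven't moved, and the gripper is clear of everything.

```bash
python3 -c "
from cell import *
print(hand_in())"
```

```text
the job is handed in; nothing more can be done
None
```

I placed the timer, dish, vial and marker on their pads and released them, left the beaker and tape where they were, and handed the job in after about 29 s; the hand-in returned no verdict.

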